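Count along the rail and load the third gap

TASK

Starting at the rack's red end, run a closed fingertip along the top of the rail, pressing down the yellow bumps of the first, second and third gap one after another, and do not press the fourth. Then push the blue box along the tray and into that third gap until it is fully home against the back wall; push it only, never lift or tip it. Leave the other parts where they are.

Things in the scene. Friction and masses are not known exactly. Their poses are not given: they have to be found in the camera images.
- rack: Divider rack and loading tray in one piece, fixed, 250 mm (x) by 342 mm (y). Origin on the table; x points from the tray into the gaps, y to the left seen from the robot, z up. In its frame, mm: tray floor top z = 6, x = -150 to 95; a lip along the near edge, x = -150 to -144, rises to z = 14; the tray's two sides are open. Inner face of the grey back wall at x = 95.
- mouths_mid (a point): Point on the tray floor midway along the line of the divider noses (rack frame x = 7, y = 0, z = 6 mm). Seven blue upright dividers, 6 mm thick, round-nosed, top at z = 62, run from here back to the wall. They leave six gaps, each 50 mm wide and 88 mm deep, with middles at y = +140, +84, +28, -28, -84, -140 mm in the rack's frame.
- red_end_top (a point): Middle of the top of the red end block (60 x 20 x 74 mm, fixed), which stands against one end of the rack, either end: at y = +182 or -182 mm in the rack's frame, x = 76. The gaps are counted from this end. A like block in white stands at the other end.
- blue_box_centre (a point): Centre of the loose blue plastic outlet box: 90 mm long (its x, pointing into the rack within 0.12 rad at the start), 40 wide (y), 45 high (z), about 0.22 kg. It stands on the tray before the outer gaps of either side. Pushed against the back wall it sticks out about 2 mm past the divider noses, its centre at x = 50 mm in the rack's frame.
- blue_box: The same blue box; origin at the middle of its underside.
- coupling: Round grey conduit coupling, 42 mm across, 50 mm high, standing loose on the tray at the other side from the blue box; to be left alone. Origin at the centre of its underside.
- steel_box_a: Loose bare-metal outlet box, 80 x 38 x 42 mm, already standing in the second gap from the rack's left; to be left alone. Origin at the middle of its underside.
- steel_box_b: As steel_box_a, in the gap at the rack's right end.
- driver: Loose screwdriver on the table right of the rack, a bystander.
- tape: Loose black roll of tape, 90 mm across, 20 mm high, on the table left of the rack, a bystander.
- spray: Loose spray can, 60 mm across, 170 mm high, standing right of the rack, a bystander.
- wrench: Loose wrench on the table to the left, a bystander.
- bump1_top (a point): Where the top of bump 1 is when not pressed: yellow dome, 30 mm across, standing 7 mm above the aluminium rail (44 mm wide, 12 mm thick, top 74 mm above the table, running along y over the rear of all gaps), over the middle of gap 1, numbered from the rack's left (+y) end; the bumps are 56 mm apart, at x = 76 mm, z = 81 mm in the rack's frame.
- bump1 (a joint): How far bump 1 is pressed down, in m: 0 up to 0.006 at its stop. It springs back, 0.4 N to start and 0.5 N per mm. It counts as felt from 0.002.
- bump2_top (a point): Where the top of bump 2 is when not pressed: yellow dome, 30 mm across, standing 7 mm above the aluminium rail (44 mm wide, 12 mm thick, top 74 mm above the table, running along y over the rear of all gaps), over the middle of gap 2, numbered from the rack's left (+y) end; the bumps are 56 mm apart, at x = 76 mm, z = 81 mm in the rack's frame.
- bump2 (a joint): How far bump 2 is pressed down, in m: 0 up to 0.006 at its stop. It springs back, 0.4 N to start and 0.5 N per mm. It counts as felt from 0.002.
- bump3_top (a point): Where the top of bump 3 is when not pressed: yellow dome, 30 mm across, standing 7 mm above the aluminium rail (44 mm wide, 12 mm thick, top 74 mm above the table, running along y over the rear of all gaps), over the middle of gap 3, numbered from the rack's left (+y) end; the bumps are 56 mm apart, at x = 76 mm, z = 81 mm in the rack's frame.
- bump3 (a joint): How far bump 3 is pressed down, in m: 0 up to 0.006 at its stop. It springs back, 0.4 N to start and 0.5 N per mm. It counts as felt from 0.002.
- bump4_top (a point): Where the top of bump 4 is when not pressed: yellow dome, 30 mm across, standing 7 mm above the aluminium rail (44 mm wide, 12 mm thick, top 74 mm above the table, running along y over the rear of all gaps), over the middle of gap 4, numbered from the rack's left (+y) end; the bumps are 56 mm apart, at x = 76 mm, z = 81 mm in the rack's frame.
- bump4 (a joint): How far bump 4 is pressed down, in m: 0 up to 0.006 at its stop. It springs back, 0.4 N to start and 0.5 N per mm. It counts as felt from 0.002.
- bump5_top (a point): Where the top of bump 5 is when not pressed: yellow dome, 30 mm across, standing 7 mm above the aluminium rail (44 mm wide, 12 mm thick, top 74 mm above the table, running along y over the rear of all gaps), over the middle of gap 5, numbered from the rack's left (+y) end; the bumps are 56 mm apart, at x = 76 mm, z = 81 mm in the rack's frame.
- bump5 (a joint): How far bump 5 is pressed down, in m: 0 up to 0.006 at its stop. It springs back, 0.4 N to start and 0.5 N per mm. It counts as felt from 0.002.
- bump6_top (a point): Where the top of bump 6 is when not pressed: yellow dome, 30 mm across, standing 7 mm above the aluminium rail (44 mm wide, 12 mm thick, top 74 mm above the table, running along y over the rear of all gaps), over the middle of gap 6, numbered from the rack's left (+y) end; the bumps are 56 mm apart, at x = 76 mm, z = 81 mm in the rack's frame.
- bump6 (a joint): How far bump 6 is pressed down, in m: 0 up to 0.006 at its stop. It springs back, 0.4 N to start and 0.5 N per mm. It counts as felt from 0.002.
Not all that is in view belongs to the job. Of the things like the part that bears red_end_top, leave any that is turquoise; of the rest the smaller one is meant.

How it is judged:
On the way, in this order (a step that is already met when the one before it is completed fails the run):
1. the first bump from the red end is pressed down at least 2 mm (((y of red_end_top in the frame of rack above 0 m and value of joint bump1 above 0.002 m) or (y of red_end_top in the frame of rack below 0 m and value of joint bump6 above 0.002 m))), for 0.02 s.
2. the second bump from the red end is pressed down at least 2 mm (((y of red_end_top in the frame of rack above 0 m and value of joint bump2 above 0.002 m) or (y of red_end_top in the frame of rack below 0 m and value of joint bump5 above 0.002 m))), for 0.02 s.
3. the third bump from the red end is pressed down at least 2 mm (((y of red_end_top in the frame of rack above 0 m and value of joint bump3 above 0.002 m) or (y of red_end_top in the frame of rack below 0 m and value of joint bump4 above 0.002 m))), for 0.02 s.
4. the blue box is home in the third gap from the red end (x of blue_box_centre in the frame of rack above 0.042 m and ((y of red_end_top in the frame of rack above 0 m and y of blue_box_centre in the frame of rack between 0.019 and 0.037 m) or (y of red_end_top in the frame of rack below 0 m and y of blue_box_centre in the frame of rack between -0.037 and -0.019 m)) and z of blue_box_centre in the frame of rack below 0.034 m and angle between blue_box_centre's own z axis and vertical below 0.15 rad), for 0.2 s.
At the end, for the whole second after the job is handed in: The blue box stands flat on the tray floor in the third gap counted from the red end, at rest, within 8 mm of touching the back wall and within 9 mm of the gap's centre line (all of step 4 and linear speed of blue_box below 0.02 m/s).
It fails at once if the fourth bump from the red end is pressed more than 3 mm ((y of red_end_top in the frame of rack above 0 m and value of joint bump4 above 0.003 m) or (y of red_end_top in the frame of rack below 0 m and value of joint bump3 above 0.003 m)).
It fails at once if the blue box is lifted off the tray (10 mm) or tipped (0.35 rad) (z of blue_box_centre in the frame of rack above 0.0385 m or angle between blue_box_centre's own z axis and vertical above 0.35 rad).
It fails at once if another part is moved more than 20 mm (distance of any of coupling, steel_box_a, steel_box_b, driver, tape, spray, wrench from where it was at the start of the episode above 0.02 m).
It also fails if it takes over 64 s, if anything falls off the work surface, if the arm or the gripper's body presses on something with over 40 N, if the wrist force passes 120 N, or if a joint passes its speed limit or range.

ROBOT

A 6-joint arm with a two-finger parallel gripper is mounted at the origin on the work surface. World frame = base frame: x ahead of the robot, y to its left, z up, the work surface at z = 0. Lengths are in m, angles in rad, forces in N, time in s.
With the tool pointing down it reaches from about 0.325 to 0.875 m from the base axis. Payload 4.4 kg.
Tool frame: the origin (TCP) lies midway between the tips of the shut fingers; the grasp point (between the pads) lies env.grasp_offset behind it (env.grasp_offset is the distance from the TCP to the grasp point, in m); z points along the fingers, y is the line along which they close (so a half turn about z gives the same grasp; the last joint's range is limited). The gripper opens to 85 mm and grips with 20 to 120 N. Pads are 22 mm wide; open, the fingers measure 114 mm over their backs; the gripper's body (76 mm by 85 mm) begins 54 mm behind the grasp point. The pads swing forward as they close: fully open they stand 13 mm farther back than shut.
Start: joints at [1.095, 0.207, 1.542, -0, 1.393, -0.15], TCP at [0.184, 0.545, 0.231] pointing down, gripper open.
Joint ranges: [-2.73, 2.73], [-0.86, 2.22], [0.23, 2.46], [-1.11, 4.25], [0.08, 2.63], [-2.82, 2.82]. Speed limits (rad/s): [2.79, 2.79, 3.14, 3.14, 3.14, 3.14].

INTERFACE

Orientations are given as a rotation vector (axis times angle).
In Python, from rig import env gives the robot as it stands.
- The arm moves only by the tool servo_tool, never from a script. Its argument "targets" is text: rows parted by semicolons, each of 7 numbers parted by spaces: the shift along the tool's x, y, z normalised to -1 to 1, where 1 is 0.3 m, then the turn, a rotation vector about the tool's x, y, z normalised to -1 to 1, where 1 is 120 degrees, then the gripper's target within -1 to 1 (shut at 1, half-way at 0, fully open at -1). A call has 1 to 5 rows; each row is the pose to reach, as a shift and turn from the pose commanded when the call began, along the tool's axes at that moment; what a row does not reach only later rows make up. A row lasts 1/12 s, in which the tool goes at most 41.7 mm and 7.16 degrees, less where a joint would pass 70% of its speed; a pose out of reach is approached as far as the arm can. A call with a number of a shift or a turn outside -1 to 1 is refused whole. A call with a gripper value outside its range is refused whole. The fingers move at their own pace and stop on an object; "grip_force" is the grip in N (left out, the last holds). Time passes only in rows, so rows that repeat a pose let the fingers close. It gives the time, the measured TCP pose, the force, the opening and the grip force at its end, in the units of the state.
- env.get_state(): the state, without advancing time (a new reading comes with each control period).
- env.camera(name): name is "side" or "top"; returns (picture, depth): 420x560x3 uint8, red, green, blue; 420x560 float32, m along the optical axis (not along the pixel's ray), 0 where there is no reading.
- env.get_calibration(name): a dict with "mtx" (3x3 intrinsics, pixels), "position" and "orientation" of the camera in the world. Camera axes: x right, y down, z forward; pixel columns grow to the right and rows downward; lengths in m; the calibration is good to about 2 mm. A picture is of the moment at which its call begins. get_calibration takes no time and is no camera call.
- env.close_job(): hands the job in; it is judged then, once.
Trained networks look in the newest picture that a camera, given by its name, has taken for a name from the list of things; names that differ only in an ending like _2 or _b are one class to them, and where a whole thing is asked for, a point or a joint stands for the part that bears it (a point fixed in the world has none). Each returns a list of dicts, best first, with "score" (0 to 1); they miss things now and then, are a little off and sometimes report something else, mostly with a low value. They report only what shows in the picture. A call takes as long as a camera call. They do not tell look-alikes from the thing itself.
- env.look_for(camera, query): "position" ([column, row] in pixels, amid what is visible of it).
- env.place_of(camera, query): "position" ([column, row] in pixels: a listed point, or the origin of a listed thing).
The state is a dict: "time": time; "q": joint angles; "joint_velocities": joint speeds; "effort": joint torques, N m; "position": TCP position; "orientation": TCP orientation; "contact_force": force on the tool from outside, world axes, zero at the start; "ft_torque": the same for the moment, N m; "grip_width": opening from 0.0 (shut) to 1.0 (fully open); "grasp_force": force on a finger pad.
Only numpy, scipy, OpenCV 4.12 (cv2) and the standard library are available. Lean on these libraries where they do the work, as an engineer would, in place of code of your own. Each camera call takes 0.05 s, during which the arm holds its last target. There are 200 camera calls.

## Working session

There is one attempt and no reset: what is moved stays moved. The work goes in short steps, Python scripts to look and compute and a tool call to move; the robot and the scene stay as the last step left them, time stands still between calls to the robot, and variables do not carry over. Pictures are saved under pics/ and viewed, at most 10 in all, crops included, and the job is handed in when it is done.

Besides the shell and the picture viewer there is one more tool, called as a command line: name --argument value ..., lists and objects as JSON in quotes. servo_tool: Moves the arm, as the interface text tells. Scaled input: -1 to 1 covers 0.3 m each way for a shift and 120 degrees each way for a turn. Its arguments: {"type":"object","properties":{"targets":{"type":"string"},"grip_force":{"type":"number"}},"required":["targets"]}

```bash
mkdir -p pics; cat > h.py <<'E'
from rig import env
import numpy as np, cv2
from scipy.spatial.transform import Rotation as R
def cal(n):
    c=env.get_calibration(n); o=np.array(c["orientation"],float)
    M=o if o.shape==(3,3) else (R.from_rotvec(o).as_matrix() if o.size==3 else R.from_quat(o).as_matrix())
    return np.array(c["mtx"]),np.array(c["position"]),M
def ray(n,px,z):
    K,p,M=cal(n); d=M@np.linalg.inv(K)@np.array([px[0],px[1],1.]); return p+d*(z-p[2])/d[2]
def dep(n,px,D):
    K,p,M=cal(n); c,r=int(round(px[0])),int(round(px[1])); w=D[max(r-1,0):r+2,max(c-1,0):c+2]; w=w[w>0]
    return p+M@np.linalg.inv(K)@np.array([px[0],px[1],1.])*np.median(w) if w.size else None
def proj(n,P):
    K,p,M=cal(n); q=K@M.T@(np.array(P)-p); return q[:2]/q[2]
E
python3 - <<'E'
from h import *
np.set_printoptions(precision=3,suppress=True)
print(env.get_calibration("top"),env.get_state(),env.grasp_offset)
for n in ("top","side"):
    im,D=env.camera(n); cv2.imwrite(f"pics/{n}0.png",im[:,:,::-1]); np.save(f"{n}D.npy",D); np.save(f"{n}I.npy",im)
    for q in ("rack","mouths_mid","red_end_top","blue_box_centre","coupling","bump1_top","bump3_top","bump6_top"):
        for r in env.place_of(n,q)[:3]:
            print(n,q,r["position"],round(r["score"],2),dep(n,r["position"],D))
E
```

```text
{'mtx': array([[508.65 ,   0.   , 276.907],
       [  0.   , 508.65 , 221.845],
       [  0.   ,   0.   ,   1.   ]]), 'position': array([0.376, 0.008, 1.264]), 'orientation': array([-2.121,  2.122, -0.201])} {'time': 0.0, 'q': array([ 1.095,  0.207,  1.543,  0.   ,  1.394, -0.151]), 'joint_velocities': array([ 0.   , -0.001,  0.002,  0.002,  0.001, -0.001]), 'effort': array([  0.002, -38.303, -29.16 ,   0.   ,   0.01 ,  -0.   ]), 'position': array([0.184, 0.544, 0.23 ]), 'orientation': array([-0.509, -3.099,  0.003]), 'contact_force': array([-0.76 , -0.542,  0.558]), 'ft_torque': array([-0.021, -0.001, -0.035]), 'grasp_force': 0.0, 'grip_width': 0.9992088946831614} 0.0187
top rack [284.5, 239.1] 0.75 [ 0.574 -0.01   0.008]
top mouths_mid [284.1, 239.2] 0.71 [ 0.573 -0.009  0.008]
top red_end_top [379.5, 154.7] 0.88 [ 0.763 -0.237  0.101]
top red_end_top [422.6, 172.0] 0.71 [ 0.727 -0.345  0.075]
top red_end_top [366.9, 215.2] 0.67 [ 0.621 -0.206  0.074]
top blue_box_centre [324.1, 271.8] 0.62 [ 0.488 -0.104  0.052]
top coupling [231.8, 260.9] 0.6 [0.513 0.116 0.057]
top bump1_top [22
[... 584 characters left out ...]
  0.101]
side red_end_top [415.4, 265.7] 0.59 [ 0.6   -0.404  0.171]
side blue_box_centre [278.1, 263.6] 0.74 [ 0.477 -0.128  0.048]
side blue_box_centre [322.0, 260.5] 0.36 [ 0.571 -0.183  0.045]
side coupling [241.0, 220.9] 0.78 [0.52  0.095 0.027]
side coupling [337.8, 348.4] 0.59 [ 0.431 -0.376  0.023]
side coupling [174.5, 193.8] 0.49 [0.449 0.37  0.009]
side bump1_top [274.3, 187.7] 0.79 [0.657 0.115 0.078]
side bump1_top [273.6, 241.2] 0.71 [ 0.553 -0.014  0.006]
side bump3_top [293.3, 205.6] 0.88 [0.639 0.007 0.079]
side bump6_top [331.3, 237.1] 0.94 [ 0.621 -0.161  0.08 ]
side bump6_top [285.1, 196.4] 0.72 [0.653 0.059 0.077]
side bump6_top [277.8, 270.3] 0.49 [ 0.476 -0.129  0.027]
```

```bash
python3 - <<'E'
import cv2
a=cv2.imread("pics/top0.png"); cv2.imwrite("pics/topc.png",cv2.resize(a[110:330,160:460],(800,587),interpolation=cv2.INTER_CUBIC))
E
```

```text
(no output)
```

View pics/topc.png

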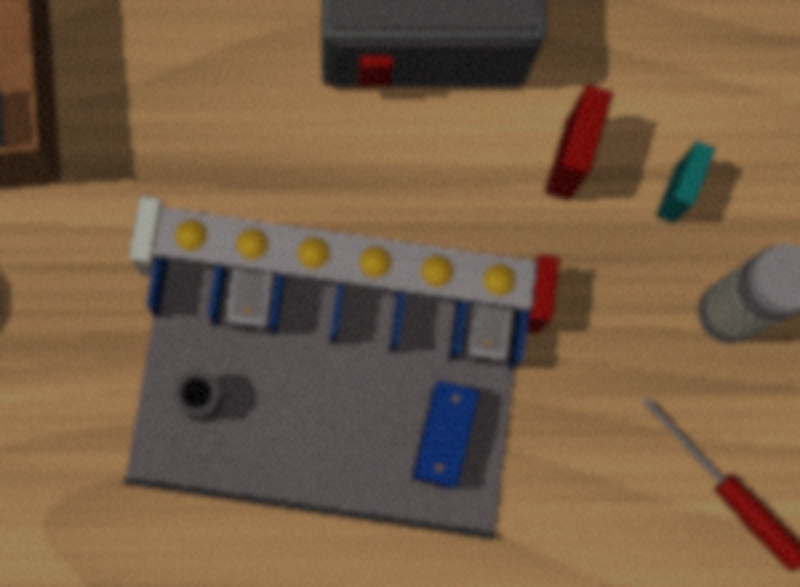

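View pics/side0.png

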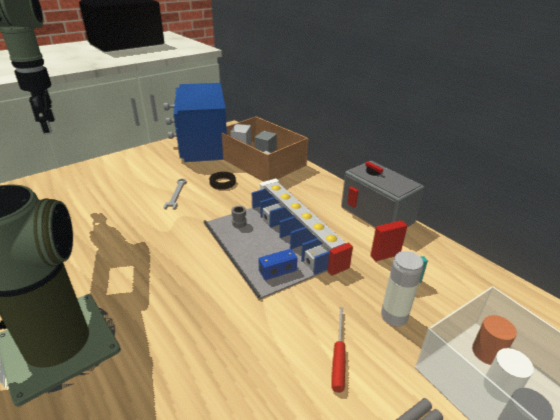

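The top crop shows the smaller red block at the rack's right end (crop ≈ (543,290)), so I count from −y and press bumps 6, 5 and 4. The target gap is at y = −28 mm. The blue box is at crop (447,433) and the coupling at (200,393). The side view agrees: larger red and turquoise decoys stand behind the rack, and the arm is well off to the left.

```bash
cat > fit.py <<'E'
from h import *
np.set_printoptions(precision=4,suppress=True)
def yellow(n,im):
    h=cv2.cvtColor(im,cv2.COLOR_RGB2HSV); m=cv2.inRange(h,(18,130,90),(34,255,255))
    k,l,s,c=cv2.connectedComponentsWithStats(m)
    return [c[i] for i in range(1,k) if s[i,4]>25], [s[i,4] for i in range(1,k) if s[i,4]>25]
def blue(im):
    h=cv2.cvtColor(im,cv2.COLOR_RGB2HSV); return cv2.inRange(h,(100,120,30),(130,255,255))
def boxfit(im,D,p,th):
    # world points of blue pixels at box top height, over tray, in rack frame
    K,c,M=cal("top"); m=blue(im); v,u=np.nonzero((m>0)&(D>0)); d=D[v,u]
    P=c+(M@np.linalg.inv(K)@np.array([u*d,v*d,d])).T
    q=np.c_[(P[:,:2]-p)@np.array([[np.cos(th),-np.sin(th)],[np.sin(th),np.cos(th)]]),P[:,2]]
    s=q[(q[:,2]>.045)&(q[:,2]<.058)&(q[:,0]<.1)&(q[:,0]>-.15)&(abs(q[:,1])<.17)]
    return s
E
python3 - <<'E'
from fit import *
im=np.load("topI.npy");D=np.load("topD.npy")
c,s=yellow("top",im); print(c,s)
c=[x for x in c if 150<x[1]<260 and 200<x[0]<370]
W=np.array(sorted([ray("top",x,.078) for x in c],key=lambda w:-w[1])); print(W)
if len(W)==6:
    ys=np.array([140,84,28,-28,-84,-140])/1e3
    # rigid 2D fit
    A=np.c_[np.full(6,.076),ys]; a=A-A.mean(0); b=W[:,:2]-W[:,:2].mean(0)
    th=np.arctan2((a[:,0]*b[:,1]-a[:,1]*b[:,0]).sum(),(a*b).sum()); Rm=np.array([[np.cos(th),-np.sin(th)],[np.sin(th),np.cos(th)]])
    p=W[:,:2].mean(0)-Rm@A.mean(0); print("rack",p,th,"res",(A@Rm.T+p-W[:,:2])*1e3)
    np.save("rack.npy",np.r_[p,th])
    s=boxfit(im,D,p,th); s=s[s[:,0]<0]; print(len(s),s.min(0),s.max(0)); r=cv2.minAreaRect((s[:,:2]*1000).astype(np.float32)); print(r, s.mean(0))
    for x in ((229.9,193.2),(324,272)): print(dep("top",x,D))
    print("mouth",Rm@[.007,0]+p, "coup rack",(np.array([.513,.116])-p)@Rm)
E
```

```text
[array([230.9368, 197.7368]), array([253.9787, 201.0532]), array([277.    , 204.3441]), array([300.0947, 207.8316]), array([323.299, 211.134]), array([346.6667, 214.3441])] [np.int32(95), np.int32(94), np.int32(93), np.int32(95), np.int32(97), np.int32(93)]
[[ 0.663   0.1186  0.078 ]
 [ 0.6548  0.0633  0.078 ]
 [ 0.6467  0.0082  0.078 ]
 [ 0.6381 -0.0469  0.078 ]
 [ 0.63   -0.1022  0.078 ]
 [ 0.6221 -0.1577  0.078 ]]
rack [ 0.5673 -0.0083] -0.14759529909931596 res [[ 0.0331  0.4286]
 [ 0.003   0.3341]
 [-0.1108  0.0462]
 [ 0.2351 -0.213 ]
 [ 0.1067 -0.3537]
 [-0.2671 -0.2421]]
588 [-0.1086 -0.1355  0.0453] [-0.0193 -0.0895  0.0579]
((-63.3331298828125, -112.8636703491211), (39.39778518676758, 89.03563690185547), 83.61825561523438) [-0.0645 -0.1128  0.0524]
[0.6738 0.1211 0.0797]
[ 0.4873 -0.1036  0.0519]
mouth [ 0.5742 -0.0093] coup rack [-0.0719  0.1149]
```

```bash
cat > to.py <<'E'
# usage: to.py x y z (mm, rack frame): shift/turn in move units from the present pose
import sys; from h import *
np.set_printoptions(precision=4,suppress=True)
x,y,z=[float(a)/1e3 for a in sys.argv[1:4]]; px,py,th=np.load("rack.npy"); s=env.get_state()
Rz=R.from_euler("z",th); T=Rz.apply([x,y,z])+[px,py,0]
goal=Rz*R.from_matrix(np.diag([-1.,1,-1])); o=R.from_rotvec(s["orientation"])
print("t",s["time"],"tool in rack mm",1e3*Rz.inv().apply(np.array(s["position"])-[px,py,0]))
print("shift",o.inv().apply(T-s["position"])/.3,"turn",(o.inv()*goal).as_rotvec()/np.radians(120),s["contact_force"])
E
python3 to.py 76 -190 230
```

```text
t 0.9 tool in rack mm [-460.3747  490.6333  231.3003]
shift [-2.1618 -1.9159  0.0044] turn [-0.     -0.     -0.0851] [ 0.2874 -0.6984 -0.0747]
```

servo_tool --targets "-0.1 -0.09 0 0 0 -0.04 1;-0.2 -0.18 0 0 0 -0.085 1;-0.3 -0.27 0 0 0 -0.085 1;-0.4 -0.36 0 0 0 -0.085 1;-0.5 -0.45 0 0 0 -0.085 1" --grip_force 30

```text
time: 1.32
position: [0.2834, 0.3673, 0.2314]
orientation: [0.23, 3.133, 0.0]
contact_force: [0.4, -0.8, -0.2]
grip_width: 0.297
grasp_force: 0.0
```

```bash
python3 to.py 76 -190 150
```

```text
t 1.3167 tool in rack mm [-336.0598  329.7568  231.3714]
shift [-1.3719 -1.7338  0.2714] turn [0.0001 0.0002 0.0004] [ 0.3589 -0.8393 -0.1653]
```

servo_tool --targets "-0.08 -0.1 0 0 0 0 1;-0.16 -0.2 0 0 0 0 1;-0.24 -0.3 0 0 0 0 1;-0.32 -0.4 0 0 0 0 1;-0.4 -0.5 0 0 0 0 1"

```text
time: 1.73
position: [0.3802, 0.2011, 0.2317]
orientation: [0.232, 3.132, 0.001]
contact_force: [0.5, 0.3, -0.2]
grip_width: -0.002
grasp_force: 0.0
```

servo_tool --targets "-0.08 -0.1 0 0 0 0 1;-0.16 -0.2 0 0 0 0 1;-0.24 -0.3 0 0 0 0 1;-0.32 -0.4 0 0 0 0 1;-0.4 -0.5 0 0 0 0 1"

```text
time: 2.15
position: [0.4769, 0.0349, 0.2316]
orientation: [0.233, 3.132, 0.0]
contact_force: [0.2, 0.9, -0.3]
grip_width: 0.0
grasp_force: 0.0
```

servo_tool --targets "-0.08 -0.1 0 0 0 0 1;-0.16 -0.2 0 0 0 0 1;-0.24 -0.3 0 0 0 0 1;-0.32 -0.4 0 0 0 0 1;-0.4 -0.5 0 0 0 0 1"

```text
time: 2.57
position: [0.5734, -0.1312, 0.2313]
orientation: [0.233, 3.133, 0.0]
contact_force: [1.2, 0.6, 0.7]
grip_width: -0.005
grasp_force: 0.0
```

```bash
python3 to.py 76 -190 100
```

```text
t 2.5667 tool in rack mm [  24.1803 -120.6467  231.301 ]
shift [-0.1728 -0.2311  0.4377] turn [ 0.      0.0001 -0.0003] [1.1858 0.6461 0.6946]
```

servo_tool --targets "-0.08 -0.1 0.05 0 0 0 1;-0.16 -0.2 0.12 0 0 0 1;-0.165 -0.22 0.24 0 0 0 1;-0.165 -0.22 0.34 0 0 0 1;-0.165 -0.22 0.42 0 0 0 1"

```text
time: 2.98
position: [0.6109, -0.2027, 0.102]
orientation: [-0.235, -3.13, -0.002]
contact_force: [-0.9, 0.4, -0.6]
grip_width: 0.001
grasp_force: 0.0
```

servo_tool --targets "0 0 0 0 0 0 1;0 0 0 0 0 0 1"

```text
time: 3.15
position: [0.6107, -0.2012, 0.1034]
orientation: [-0.232, -3.129, -0.003]
contact_force: [-0.1, 0.0, -0.5]
grip_width: 0.001
grasp_force: 0.0
```

```bash
python3 to.py 76 -182 77.5
```

```text
t 3.15 tool in rack mm [  71.2967 -184.4954  103.438 ]
shift [-0.016   0.0082  0.0864] turn [ 0.0007 -0.002  -0.0002] [-0.1353  0.0409 -0.4763]
```

servo_tool --targets "-0.016 0.008 0.04 0 0 0 1;-0.016 0.008 0.075 0 0 0 1;-0.016 0.008 0.084 0 0 0 1;-0.016 0.008 0.084 0 0 0 1"

```text
time: 3.48
position: [0.6168, -0.1997, 0.0796]
orientation: [-0.231, -3.132, -0.0]
contact_force: [-1.0, 0.9, 0.1]
grip_width: 0.0
grasp_force: 0.0
```

```bash
python3 to.py 76 -140 77.2
```

```text
t 3.4833 tool in rack mm [  77.1691 -182.0437   79.609 ]
shift [0.0038 0.1401 0.0081] turn [ 0.0001 -0.0005  0.0002] [-1.0129  0.8985  0.0828]
```

servo_tool --targets "0 0.035 0.008 0 0 0 1;0 0.07 0.008 0 0 0 1;0 0.105 0.008 0 0 0 1;0 0.14 0.008 0 0 0 1;0 0.14 0.008 0 0 0 1"

```text
time: 3.9
position: [0.6242, -0.1558, 0.0785]
orientation: [0.228, 3.132, 0.001]
contact_force: [0.2, 0.6, 2.1]
grip_width: 0.002
grasp_force: 0.8
```

```bash
python3 to.py 76 -84 77.2
```

```text
t 3.9 tool in rack mm [  78.0169 -137.6084   78.5077]
shift [0.0063 0.1787 0.0045] turn [0.0004 0.0006 0.0011] [0.1776 0.6201 2.1221]
```

servo_tool --targets "0 0 0.005 0 0 0 1;0 0 0.005 0 0 0 1"

```text
time: 4.07
position: [0.6238, -0.1579, 0.0766]
orientation: [0.231, 3.132, 0.001]
contact_force: [-0.1, 3.0, 3.0]
grip_width: -0.002
grasp_force: 1.3
```

servo_tool --targets "0 0.045 0 0 0 0 1;0 0.09 0 0 0 0 1;0 0.135 0 0 0 0 1;0 0.18 0 0 0 0 1;0 0.18 0 0 0 0 1"

```text
time: 4.48
position: [0.6316, -0.1019, 0.0763]
orientation: [0.228, 3.133, 0.002]
contact_force: [0.8, 0.4, 1.8]
grip_width: 0.001
grasp_force: 1.3
```

```bash
python3 to.py 76 -28 77
```

```text
t 4.4833 tool in rack mm [ 77.4431 -83.1064  76.3215]
shift [ 0.0043  0.1837 -0.002 ] turn [ 0.0006 -0.      0.0012] [0.7919 0.3661 1.8173]
```

servo_tool --targets "0 0 0.002 0 0 0 1;0 0 0.002 0 0 0 1"

```text
time: 4.65
position: [0.6315, -0.1041, 0.0757]
orientation: [0.231, 3.133, 0.002]
contact_force: [0.8, 2.1, 2.6]
grip_width: 0.002
grasp_force: 1.4
```

servo_tool --targets "0 0.045 0 0 0 0 1;0 0.09 0 0 0 0 1;0 0.135 0 0 0 0 1;0 0.183 0 0 0 0 1;0 0.183 0 0 0 0 1"

```text
time: 5.07
position: [0.6397, -0.0474, 0.0757]
orientation: [0.228, 3.133, 0.003]
contact_force: [-0.5, 1.7, 3.0]
grip_width: -0.001
grasp_force: 1.5
```

servo_tool --targets "0 0 0.002 0 0 0 1;0 0 0.002 0 0 0 1"

```text
time: 5.23
position: [0.6396, -0.0497, 0.0751]
orientation: [0.231, 3.133, 0.002]
contact_force: [-0.2, 2.1, 3.6]
grip_width: -0.004
grasp_force: 1.6
```

```bash
python3 to.py -70 -170 110
```

```text
t 5.2333 tool in rack mm [ 77.6483 -30.3722  75.1353]
shift [ 0.4924 -0.465  -0.1169] turn [0.0006 0.0002 0.0003] [-0.1931  2.0715  3.605 ]
```

servo_tool --targets "0 0 -0.1 0 0 0 1;0.09 -0.08 -0.16 0 0 0 1;0.18 -0.17 -0.16 0 0 0 1;0.27 -0.26 -0.16 0 0 0 1;0.36 -0.35 -0.14 0 0 0 1"

```text
time: 5.65
position: [0.5164, -0.1404, 0.118]
orientation: [0.231, 3.131, -0.003]
contact_force: [1.3, -0.8, 1.3]
grip_width: -0.003
grasp_force: 0.0
```

servo_tool --targets "0.06 -0.06 0 0 0 0 1;0.1 -0.115 0 0 0 0 1;0.1 -0.115 0 0 0 0 1"

```text
time: 5.9
position: [0.4787, -0.1708, 0.116]
orientation: [-0.239, -3.129, 0.001]
contact_force: [0.7, 0.3, 0.5]
grip_width: 0.004
grasp_force: 0.0
```

```bash
python3 to.py -65 -172 15; python3 - <<'E'
from fit import *
p=np.load("rack.npy"); im,D=env.camera("top"); cv2.imwrite("pics/t1.png",cv2.resize(im[110:330,160:460,::-1],(800,587)))
s=boxfit(im,D,p[:2],p[2]); s=s[(s[:,0]<0)]; print(len(s),cv2.minAreaRect((s[:,:2]*1000).astype(np.float32)))
E
```

```text
t 5.9 tool in rack mm [ -63.6779 -173.7886  115.9973]
shift [0.0033 0.0062 0.3367] turn [-0.0003 -0.0016 -0.0022] [0.7027 0.296  0.4871]
502 ((-63.6833610534668, -112.49415588378906), (38.95909118652344, 88.46260833740234), 84.39073181152344)
```

View pics/t1.png

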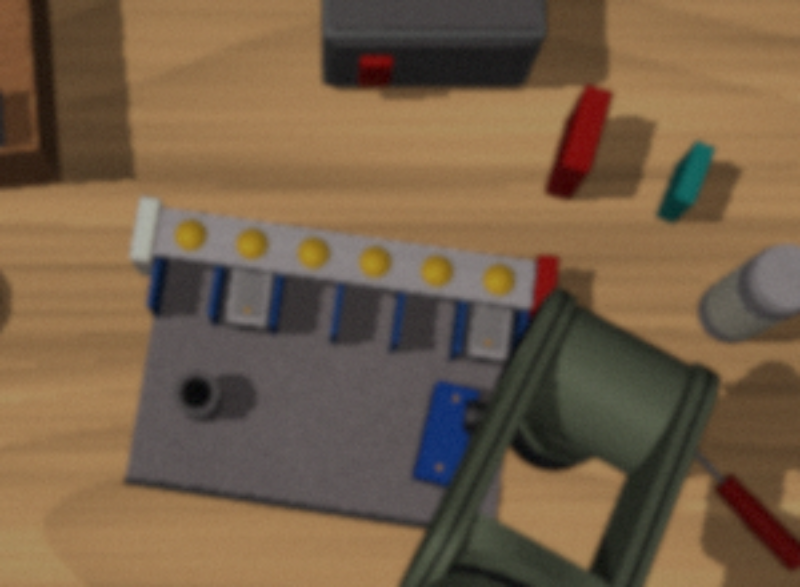

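The picture shows the box unmoved at crop (450,435), with the arm just to its right. Next I go down beside it and push it sideways.

servo_tool --targets "0 0 0.1 0 0 0 1;0 0 0.2 0 0 0 1;0 0 0.28 0 0 0 1;0 0 0.325 0 0 0 1;0 0 0.33 0 0 0 1"

```text
time: 6.37
position: [0.4801, -0.1666, 0.0144]
orientation: [-0.231, -3.127, -0.005]
contact_force: [-0.4, 0.2, -0.7]
grip_width: 0.001
grasp_force: 0.0
```

servo_tool --targets "0 0.02 0 0 0 0 1;0 0.04 0 0 0 0 1;0 0.06 0 0 0 0 1;0 0.08 0 0 0 0 1;0 0.1 0 0 0 0 1"

```text
time: 6.78
position: [0.4884, -0.1391, 0.0195]
orientation: [0.231, 3.13, -0.003]
contact_force: [0.6, -1.5, 1.9]
grip_width: -0.001
grasp_force: 1.1
```

```bash
python3 to.py -65 -62.5 15
```

```text
t 6.7833 tool in rack mm [ -58.8148 -141.0057   19.5218]
shift [0.0205 0.2617 0.0145] turn [-0.0009  0.0017  0.0003] [ 0.5652 -1.5488  1.9363]
```

servo_tool --targets "0.01 0.02 0.006 0 0 0 1;0.01 0.04 0.006 0 0 0 1;0.01 0.06 0.006 0 0 0 1;0.01 0.08 0.006 0 0 0 1;0.01 0.1 0.006 0 0 0 1"

```text
time: 7.2
position: [0.4884, -0.1084, 0.0164]
orientation: [0.232, 3.133, -0.001]
contact_force: [0.9, -2.1, 2.3]
grip_width: 0.003
grasp_force: 1.4
```

```bash
cat > look.py <<'E'
from fit import *
import sys
p=np.load("rack.npy"); im,D=env.camera("top"); 
if len(sys.argv)>1: cv2.imwrite(f"pics/{sys.argv[1]}.png",cv2.resize(im[110:330,160:460,::-1],(800,587)))
s=boxfit(im,D,p[:2],p[2]); s=s[(s[:,1]>-.13)&(s[:,1]<.1)&((s[:,0]<0)|(s[:,2]<.055))]; print(len(s),cv2.minAreaRect((s[:,:2]*1000).astype(np.float32)),s.min(0),s.max(0))
E
python3 look.py t2; python3 to.py -65 -62.5 15
```

```text
133 ((-29.217784881591797, -25.735816955566406), (162.37168884277344, 164.14356994628906), 88.85990142822266) [-0.1126 -0.1085  0.0463] [0.0515 0.0547 0.0577]
t 7.25 tool in rack mm [ -63.7439 -109.4377   16.1354]
shift [0.0042 0.1565 0.004 ] turn [ 0.0005 -0.0002  0.    ] [ 1.6446 -0.7778  0.8163]
```

View pics/t2.png

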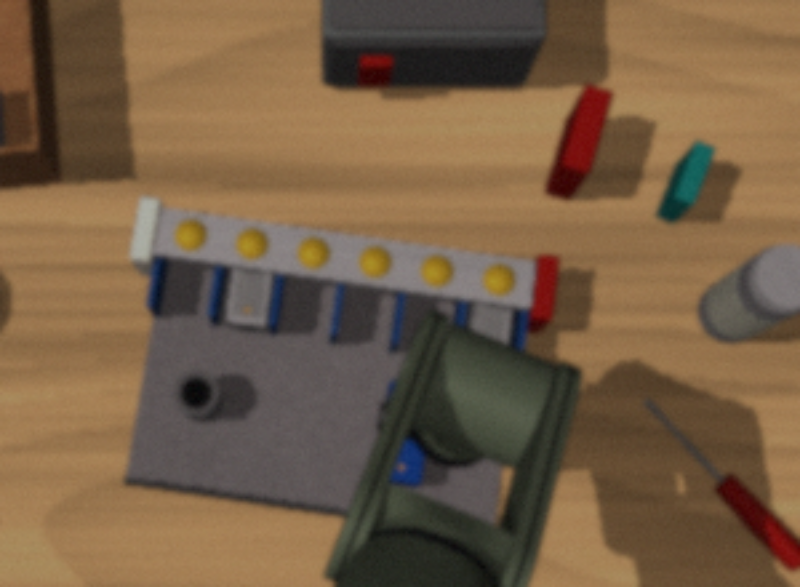

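The box is moving with the finger; its visible corners are at crop (390,385) and (405,465). I continue, then back off to measure.

servo_tool --targets "0.003 0.025 0.003 0 0 0 1;0.003 0.05 0.003 0 0 0 1;0.003 0.075 0.003 0 0 0 1;0.003 0.1 0.003 0 0 0 1;0.003 0.125 0.003 0 0 0 1"

```text
time: 7.67
position: [0.4926, -0.0707, 0.0152]
orientation: [-0.232, -3.132, -0.0]
contact_force: [0.5, -1.4, 2.5]
grip_width: -0.003
grasp_force: 1.4
```

servo_tool --targets "0 -0.05 0 0 0 0 1;0 -0.13 0 0 0 0 1;0 -0.23 -0.08 0 0 0 1;0 -0.34 -0.2 0 0 0 1;0 -0.45 -0.3 0 0 0 1"

```text
time: 8.08
position: [0.4727, -0.1964, 0.098]
orientation: [-0.23, -3.13, -0.006]
contact_force: [0.7, -0.8, 0.4]
grip_width: 0.001
grasp_force: 0.0
```

```bash
python3 look.py t3; python3 to.py -65 -62.5 15
```

```text
575 ((-31.36180877685547, -27.819915771484375), (165.74305725097656, 164.14723205566406), 89.80658721923828) [-0.1135 -0.1108  0.0453] [0.051  0.0549 0.0579]
t 8.1333 tool in rack mm [ -60.1699 -207.8113  105.2371]
shift [0.0199 0.4865 0.2971] turn [-0.0034  0.0046 -0.0009] [ 2.3218 -4.5375  3.9666]
```

View pics/t3.png

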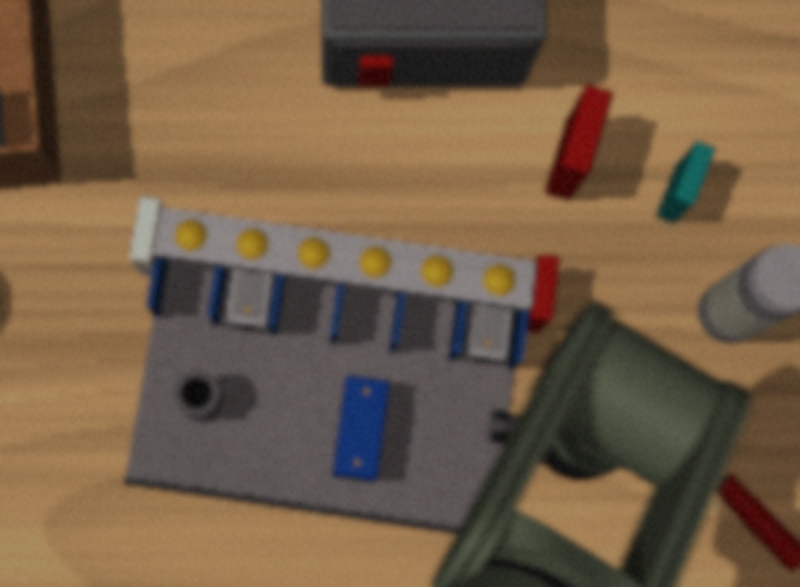

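The box at crop (361,428) now stands roughly in front of the third gap (355,310) and almost square to it. I measure it with the dividers masked out.

```bash
sed -i 's/((s\[:,0\]<0)|(s\[:,2\]<.055))/(s[:,0]<-.004)/' look.py; python3 look.py; python3 to.py -128 -28 110
```

```text
561 ((-69.6236572265625, -37.04582977294922), (88.25386047363281, 38.36599349975586), 0.6042300462722778) [-0.1136 -0.0564  0.0451] [-0.0256 -0.0178  0.058 ]
t 8.1833 tool in rack mm [ -59.8823 -205.4843  103.5983]
shift [ 0.2293  0.5905 -0.0267] turn [-0.0023  0.0051 -0.002 ] [ 0.2169 -0.2115 -0.0028]
```

servo_tool --targets "0.01 0.1 0.05 0 0 0 1;0.03 0.2 0.12 0 0 0 1;0.03 0.29 0.2 0 0 0 1;0.03 0.35 0.27 0 0 0 1;0.03 0.37 0.29 0 0 0 1"

```text
time: 8.6
position: [0.4769, -0.0814, 0.007]
orientation: [-0.227, -3.124, -0.007]
contact_force: [-1.4, 0.2, -0.5]
grip_width: -0.002
grasp_force: 0.0
```

servo_tool --targets "0 0 0 0 0 0 1;0 0 0 0 0 0 1"

```text
time: 8.77
position: [0.4812, -0.086, 0.0111]
orientation: [-0.23, -3.132, -0.001]
contact_force: [-0.2, -0.5, -0.8]
grip_width: -0.004
grasp_force: 0.0
```

```bash
python3 to.py -69 -62 15
```

```text
t 8.7667 tool in rack mm [-73.694  -89.5597  11.0672]
shift [-0.0157  0.0919 -0.0131] turn [ 0.0001 -0.0006  0.0006] [-0.1945 -0.5308 -0.751 ]
```

servo_tool --targets "-0.015 0.025 -0.01 0 0 0 1;-0.015 0.05 -0.012 0 0 0 1;-0.015 0.07 -0.012 0 0 0 1;-0.015 0.09 -0.012 0 0 0 1;-0.015 0.092 -0.012 0 0 0 1"

```text
time: 9.18
position: [0.4911, -0.0599, 0.016]
orientation: [0.231, 3.131, -0.001]
contact_force: [0.6, -2.2, 2.1]
grip_width: 0.0
grasp_force: 1.0
```

servo_tool --targets "0 -0.03 0 0 0 0 1;0 -0.08 0 0 0 0 1;0 -0.14 -0.1 0 0 0 1;0 -0.25 -0.2 0 0 0 1;0 -0.38 -0.3 0 0 0 1"

```text
time: 9.6
position: [0.4732, -0.1649, 0.099]
orientation: [-0.229, -3.131, -0.002]
contact_force: [0.2, -0.8, 0.1]
grip_width: 0.004
grasp_force: 0.0
```

```bash
python3 look.py; python3 to.py -134 -28 90
```

```text
568 ((-70.57124328613281, -27.826099395751953), (38.26080322265625, 87.70259094238281), 89.85337829589844) [-0.1144 -0.047   0.0454] [-0.0267 -0.0087  0.0579]
t 9.65 tool in rack mm [ -64.8329 -176.7246  105.3273]
shift [0.2322 0.4956 0.0447] turn [-0.0039  0.0047 -0.0011] [ 2.7436 -4.7473  3.1912]
```

servo_tool --targets "0.05 0.11 0 0 0 0 1;0.1 0.22 0 0 0 0 1;0.15 0.33 0 0 0 0 1;0.2 0.44 0 0 0 0 1;0.232 0.495 0 0 0 0 1"

```text
time: 10.07
position: [0.425, -0.0049, 0.0978]
orientation: [-0.231, -3.13, -0.003]
contact_force: [-1.0, -0.6, 0.6]
grip_width: 0.001
grasp_force: 0.0
```

servo_tool --targets "0 0 0 0 0 0 1;0 0 0 0 0 0 1"

```text
time: 10.23
position: [0.4267, -0.0071, 0.0983]
orientation: [-0.229, -3.133, 0.0]
contact_force: [-0.4, -0.9, -0.6]
grip_width: 0.001
grasp_force: 0.0
```

```bash
python3 to.py -136 -28 22
```

```text
t 10.2333 tool in rack mm [-139.1607  -19.5256   98.2783]
shift [-0.0106 -0.0282  0.2543] turn [-0.0001 -0.0002  0.0008] [-0.4238 -0.915  -0.6402]
```

servo_tool --targets "-0.01 -0.028 0.06 0 0 0 1;-0.01 -0.028 0.14 0 0 0 1;-0.01 -0.028 0.21 0 0 0 1;-0.01 -0.028 0.25 0 0 0 1;-0.01 -0.028 0.254 0 0 0 1"

```text
time: 10.65
position: [0.4273, -0.0172, 0.02]
orientation: [-0.235, -3.128, -0.001]
contact_force: [-0.4, -1.1, 0.3]
grip_width: 0.002
grasp_force: 0.0
```

servo_tool --targets "0 0 0 0 0 0 1"

```text
time: 10.73
position: [0.4289, -0.0173, 0.0217]
orientation: [-0.234, -3.131, -0.0]
contact_force: [0.0, 0.6, 0.5]
grip_width: -0.002
grasp_force: 0.0
```

```bash
python3 to.py -60 -28 20
```

```text
t 10.7333 tool in rack mm [-135.5017  -29.2838   21.7153]
shift [-0.2517  0.0047  0.0053] turn [-0.     -0.0008 -0.0009] [0.0132 0.5918 0.5089]
```

servo_tool --targets "-0.02 0.004 0.005 0 0 0 1;-0.04 0.004 0.005 0 0 0 1;-0.06 0.004 0.005 0 0 0 1;-0.08 0.004 0.005 0 0 0 1;-0.1 0.004 0.005 0 0 0 1"

```text
time: 11.15
position: [0.4597, -0.0196, 0.0214]
orientation: [-0.231, -3.133, 0.0]
contact_force: [-1.9, 0.7, 2.6]
grip_width: 0.001
grasp_force: 1.4
```

servo_tool --targets "-0.02 0 0 0 0 0 1;-0.04 0 0 0 0 0 1;-0.06 0 0 0 0 0 1;-0.08 0 0 0 0 0 1;-0.1 0 0 0 0 0 1"

```text
time: 11.57
position: [0.4892, -0.0239, 0.0209]
orientation: [-0.232, -3.133, -0.0]
contact_force: [-3.2, 0.6, 2.3]
grip_width: -0.003
grasp_force: 1.4
```

```bash
python3 to.py -6 -28 20; python3 look.py t4
```

```text
t 11.5667 tool in rack mm [-74.929  -26.9668  20.8624]
shift [-0.2298 -0.0034  0.0028] turn [ 0.     -0.0001 -0.    ] [-3.1859  0.5975  2.302 ]Traceback (most recent call last):
  File "look.py", line 5, in <module>
    s=boxfit(im,D,p[:2],p[2]); s=s[(s[:,1]>-.13)&(s[:,1]<.1)&(s[:,0]<-.004)]; print(len(s),cv2.minAreaRect((s[:,:2]*1000).astype(np.float32)),s.min(0),s.max(0))
                                                                                                                                              ~~~~~^^^
    return umr_minimum(a, axis, None, out, keepdims, initial, where)
ValueError: zero-size array to reduction operation minimum which has no identity
```

View pics/t4.png

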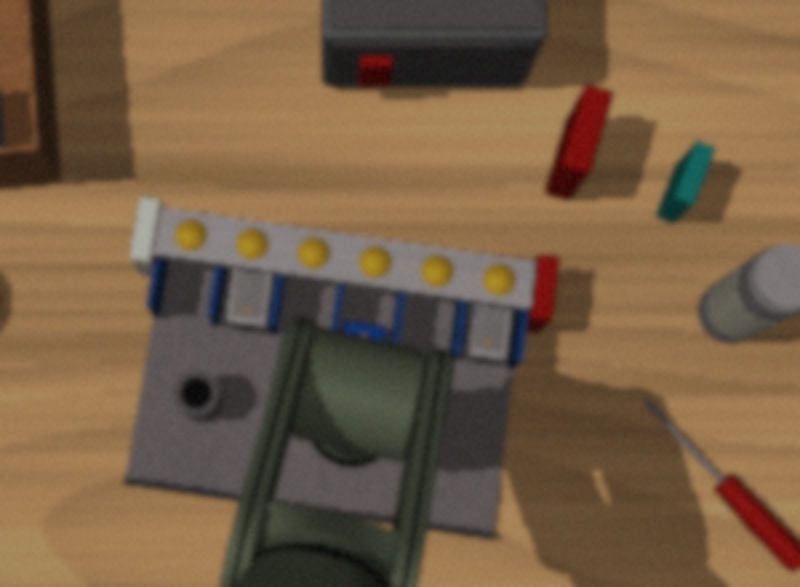

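The box nose at crop (363,330) is entering the third gap, midway between its dividers at 337 and 398. I keep pushing.

servo_tool --targets "-0.02 -0.003 0 0 0 0 1;-0.04 -0.003 0 0 0 0 1;-0.06 -0.003 0 0 0 0 1;-0.08 -0.003 0 0 0 0 1;-0.1 -0.003 0 0 0 0 1"

```text
time: 12.03
position: [0.519, -0.0294, 0.0208]
orientation: [0.232, 3.133, -0.0]
contact_force: [-0.7, 0.1, -1.0]
grip_width: 0.002
grasp_force: 0.4
```

servo_tool --targets "-0.02 0 0 0 0 0 1;-0.04 0 0 0 0 0 1;-0.06 0 0 0 0 0 1;-0.075 0 0 0 0 0 1;-0.085 0 0 0 0 0 1"

```text
time: 12.45
position: [0.5442, -0.0331, 0.021]
orientation: [0.232, 3.133, -0.0]
contact_force: [-2.7, 0.6, 3.3]
grip_width: -0.001
grasp_force: 1.4
```

```bash
python3 to.py -6 -28 20
```

```text
t 12.45 tool in rack mm [-19.1606 -27.9475  21.0217]
shift [-0.0439 -0.0002  0.0034] turn [-0.      0.0002 -0.0001] [-2.7075  0.636   3.2589]
```

Final slow push, watching the force for contact with the wall.

servo_tool --targets "-0.01 0 0 0 0 0 1;-0.02 0 0 0 0 0 1;-0.03 0 0 0 0 0 1;-0.035 0 0 0 0 0 1;-0.04 0 0 0 0 0 1"

```text
time: 12.87
position: [0.5553, -0.0347, 0.0209]
orientation: [-0.232, -3.133, -0.0]
contact_force: [-2.7, 0.1, 2.8]
grip_width: 0.0
grasp_force: 1.4
```

servo_tool --targets "-0.005 0 0 0 0 0 1;-0.01 0 0 0 0 0 1;-0.01 0 0 0 0 0 1"

```text
time: 13.12
position: [0.5588, -0.0353, 0.0209]
orientation: [0.232, 3.132, -0.0]
contact_force: [-0.5, 0.6, 1.6]
grip_width: -0.0
grasp_force: 0.5
```

```bash
python3 to.py -6 -28 20
```

```text
t 13.1167 tool in rack mm [ -4.3915 -27.9683  20.9412]
shift [ 0.0054 -0.0001  0.0031] turn [-0.      0.0005 -0.0001] [-0.4844  0.5684  1.5506]
```

servo_tool --targets "-0.005 0 0 0 0 0 1;-0.01 0 0 0 0 0 1;-0.01 0 0 0 0 0 1"

```text
time: 13.37
position: [0.5588, -0.0352, 0.0205]
orientation: [-0.231, -3.127, -0.001]
contact_force: [-7.8, 1.3, 6.7]
grip_width: 0.007
grasp_force: 4.1
```

servo_tool --targets "-0.005 0 0 0 0 0 1;-0.01 0 0 0 0 0 1;-0.01 0 0 0 0 0 1"

```text
time: 13.62
position: [0.5587, -0.0351, 0.02]
orientation: [-0.23, -3.12, -0.001]
contact_force: [-15.4, 1.6, 11.1]
grip_width: 0.0
grasp_force: 7.5
```

Force climbs with no further motion, so the box is home. I back off and check.

servo_tool --targets "0.03 0 0 0 0 0 1;0.1 0 0 0 0 0 1;0.2 0 0 0 0 0 1;0.3 0 -0.1 0 0 0 1;0.42 0 -0.22 0 0 0 1"

```text
time: 14.03
position: [0.4441, -0.0181, 0.0785]
orientation: [-0.232, -3.129, -0.001]
contact_force: [0.3, 0.3, 2.2]
grip_width: 0.0
grasp_force: 0.0
```

servo_tool --targets "0 -0.12 -0.05 0 0 0 1;0 -0.24 -0.1 0 0 0 1;0 -0.36 -0.1 0 0 0 1;0 -0.48 -0.1 0 0 0 1;0 -0.48 -0.1 0 0 0 1"

```text
time: 14.45
position: [0.4267, -0.1675, 0.1117]
orientation: [0.24, 3.126, -0.009]
contact_force: [0.6, 0.4, 0.5]
grip_width: -0.002
grasp_force: 0.0
```

```bash
python3 - <<'E'
from fit import *
p=np.load("rack.npy"); im,D=env.camera("top"); cv2.imwrite("pics/t5.png",cv2.resize(im[110:330,160:460,::-1],(800,587)))
s=boxfit(im,D,p[:2],p[2]); s=s[(abs(s[:,1]+.028)<.0235)&(s[:,2]<.055)]; print(len(s),s.min(0),s.max(0),np.median(s,0))
E
```

```text
281 [ 0.0062 -0.0472  0.0451] [ 0.0565 -0.0081  0.0548] [ 0.0314 -0.0277  0.052 ]
```

View pics/t5.png

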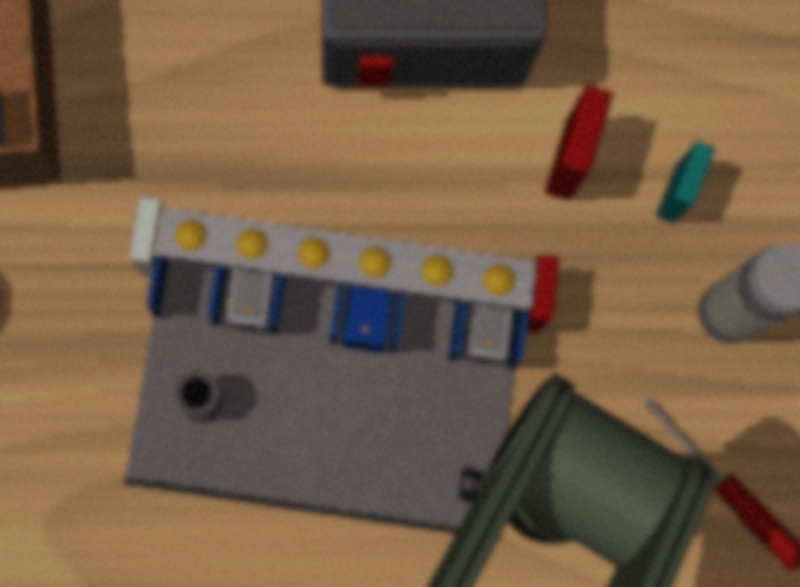

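The box at crop (367,318) sits in the third gap. Its rear edge is at x ≈ 6 mm (5 mm expected) and its middle at y ≈ −28 mm. The coupling and both steel boxes haven't moved.

```bash
python3 -c "
from rig import env; print(env.close_job())"
```

```text
the job is handed in; nothing more can be done
None
```

The first, second and third bumps from the red (right) end were pressed in order. The blue box was then pushed home in the third gap, its rear edge within about 1 mm of the expected spot, and the job was handed in; no verdict was returned.

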